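# Zero a hand-cranked microscope stage and feed it exactly two turns

## Robot

A 6-joint arm with a two-finger parallel gripper is mounted at the origin on the work surface. World frame = base frame: x ahead of the robot, y to its left, z up, the work surface at z = 0. Lengths are in mm, angles in rad, forces in N, time in s.
With the tool pointing down it reaches from about 275 to 1000 mm from the base axis. Payload 8.4 kg.
Tool frame: the origin (TCP) lies at the very end of the fingers, on their centre line; the grasp point (between the pads) lies 19 mm behind it; z points along the fingers, y is the line along which they close (so a half turn about z gives the same grasp; the last joint's range is limited). The gripper opens to 85 mm and grips with 20 to 120 N. Pads are 22 mm wide; open, the fingers measure 114 mm over their backs; the gripper's body (76 mm by 85 mm) begins 54 mm behind the grasp point. The pads swing forward as they close: fully open they stand 13 mm farther back than shut.
Start: joints at [-1.178, 0.353, 1.633, -0, 1.155, -0.002], TCP at [240.388, -576.924, 193.181] pointing down, gripper open.
Joint ranges: [-2.63, 2.63], [-0.92, 2.1], [0.06, 2.66], [-1.3, 4.44], [0, 2.69], [-3.02, 3.02]. Speed limits (rad/s): [2.22, 2.22, 2.79, 3.14, 3.14, 3.14].

## Interface

Orientations are given as [roll, pitch, yaw] about the fixed x, y, z axes, in that order (R = Rz(yaw) Ry(pitch) Rx(roll)).
In Python, from rig import sensors, grab_frame, camera_params, order gives the robot as it stands. The module is installed in compiled form; this text tells all that it offers.
- The arm moves only by the tool move_arm, never from a script. Its argument "motion" is a list of rows, each a list of 7 numbers: the turn, a rotation vector about the tool's x, y, z in rad, then the shift along the tool's x, y, z in m, then the finger opening in m, from 0 to 0.0854. A call has 1 to 8 rows; each row is the pose to reach, as a shift and turn from the pose commanded when the call began, along the tool's axes at that moment; what a row does not reach only later rows make up. A row lasts 1/8 s, in which the tool goes at most 62.5 mm and 10.7 degrees, less where a joint would pass 70% of its speed; a pose out of reach is approached as far as the arm can. A call with a gripper value outside its range is refused whole. The fingers move at their own pace and stop on an object; "grip_force" is the grip in N (left out, the last holds). Time passes only in rows, so rows that repeat a pose let the fingers close. It gives the time, the measured TCP pose, the force, the opening and the grip force at its end, in the units of the state.
- sensors.sense(): the state, without advancing time (a new reading comes with each control period).
- grab_frame(name): name is "scene" or "top" or "wrist"; returns (picture, depth): 400x640x3 uint8, red, green, blue; 400x640 float32, mm along the optical axis (not along the pixel's ray), 0 where there is no reading.
- camera_params(name): a dict with "camera_matrix" (3x3 intrinsics, pixels), "world_from_camera" (4x4, takes a point from camera to world coordinates). Camera axes: x right, y down, z forward; pixel columns grow to the right and rows downward; lengths in mm; the calibration is good to about 2 mm. A picture is of the moment at which its call begins: read the wrist's pose just before it. camera_params takes no time and is no camera call; for the wrist camera it gives the pose at the moment of the call.
- order.sign_off(): hands the job in; it is judged then, once.
The state is a dict: "clock": time; "qpos": joint angles; "qvel": joint speeds; "joint_efforts": joint torques, N m; "eef_pos": TCP position; "tcp_rot": TCP orientation; "contact_force": force on the tool from outside, world axes, zero at the start; "wrist_torque": the same for the moment, N m; "opening": opening from 0.0 (shut) to 1.0 (fully open); "grasp_force": force on a finger pad.
Only numpy, scipy, OpenCV 4.12 (cv2) and the standard library are available. Lean on these libraries where they do the work, as an engineer would, in place of code of your own. Each camera call takes 0.05 s, during which the arm holds its last target. There are 200 camera calls.

## Task

Set the fine feed of the inspection stage: take the crank's knob and turn it back, anticlockwise from above, gently until you feel the zero stop, without straining the stop. Rest against it for a moment, then crank exactly two full turns clockwise, let go of the knob, and swing the clamp lever all the way over, away from the robot, to lock the stage. Leave the other things on the bench where they are.

Things in the scene. Friction and masses are not known exactly. Their poses are not given: they have to be found in the camera images.
- base: white cast base of the feed stage, fixed to the bench, 200 (x) x 360 (y) x 30 mm; origin at the centre of its underside, z up. On it: at y = -100 mm the gearbox with turret and crank; at y = +45 mm a black stage plate 160 x 120 mm, top 68 mm above the bench; at y = +148 mm the clamp lever on a 70 x 50 mm block whose top is 55 mm above the bench
- crank: crank arm, dark flat steel 18 mm wide, turning about the vertical axis of the turret; origin on that axis 101 mm above the bench, arm top 12 mm above the origin; x axis along the arm to the knob, 50 mm from the axis. Turning takes about 0.12 N m (2.4 N at the knob) either way; it stays where left. Clockwise from above feeds forward, anticlockwise leads back to the zero stop
- gearbox_top (a point): top centre of the 110 mm square gearbox, 80 mm above the bench; on it the round steel turret, 72 mm across, 20 mm high. The zero stop is hidden inside in an unknown direction, 0.15 to 0.7 turn back from the start. It is springy: gives 0.2 rad at 20 N of push at the knob beyond the drag, never press more; 5 to 8 N is ample. No other stop, mark or click; ample travel
- knob_grip (a point): centre of the crank's upright round black knob, 18 mm in diameter, 45 mm tall (115 to 160 mm above the bench); the point is on the knob's axis, 141 mm above the bench. The knob spins freely on its pin, so it can be held without turning the hand (firmly: 25 to 40 N of grip); nothing stands within 25 mm of it above the arm
- feed (a joint): travel of the stage plate from the zero stop in m, along the base's x axis, driven by the crank: 0.0003 (0.3 mm) a turn, far below the reading noise and too small to see, so count turns at the crank. Turns are judged by it: 0 is the crank at the stop, 0.0006 two turns
- lock (a joint): clamp lever's angle in rad: 0 leaning to the base's -x (towards the robot), 1.0 swung fully over to the base's +x; it stays where it is left, and takes about 1 N at its ball
- lock_tip (a point): centre of the black ball, 26 mm in diameter, at the tip of the clamp lever, an 80 mm steel rod 10 mm thick swinging about an axis parallel to the base's y, 52 mm above the bench at x = 0, y = +148 mm of the base; the ball is 122 mm above the bench at both ends of the swing, 38 mm before the axis at first and 38 mm beyond it at last
- bottle: bystander: clear cleaner bottle, 52 mm in diameter, 130 mm tall; origin under its centre
- slidecase: bystander: grey slide case, 85 x 110 x 32 mm; origin under its centre
- loupe: bystander: black loupe, 38 mm in diameter, 42 mm tall; origin under its centre
- tape: bystander: roll of tape lying flat, 90 mm across, 18 mm high; origin under its centre
- tweezers: bystander: steel tweezers lying flat, 120 mm long, 6 mm high; origin under them
- pencup: bystander: light blue pen cup, 84 mm across, 110 mm tall, its pens reaching 170 mm; origin under its centre
- chiptray: bystander: black chip tray with cells, 140 x 100 x 25 mm; origin under its centre
- stamp: bystander: dark block, 45 x 45 x 50 mm; origin under its centre

How it is judged:
By the outcome, as a careful person would: the job done as asked, in the order asked, and still so for the second after the job is handed in, with the robot touching nothing.
It also fails if it takes over 72 s, if anything falls off the work surface, if the arm or the gripper's body presses on something with over 40 N, if the wrist force passes 120 N, or if a joint passes its speed limit or range.

## Working session

There is one attempt and no reset: what is moved stays moved. The work goes in short steps, Python scripts to look and compute and a tool call to move; the robot and the scene stay as the last step left them, time stands still between calls to the robot, and variables do not carry over. Pictures are saved under pics/ and viewed, at most 10 in all, crops included, and the job is handed in when it is done.

Besides the shell and the picture viewer there is one more tool, called after "Call:" as name(argument=value, ...), one argument or row to a line, values as JSON. move_arm: Moves the arm, as the interface text tells. Its arguments: {"type":"object","properties":{"motion":{"type":"array","items":{"type":"array","items":{"type":"number"}}},"grip_force":{"type":"number"}},"required":["motion"]}

```bash
mkdir -p pics; python3 - <<'E'
from rig import *
import cv2,numpy as np
s=sensors.sense();print({k:np.round(v,3).tolist() for k,v in s.items()})
for n in ("scene","top"):
    p,d=grab_frame(n);c=camera_params(n)
    cv2.imwrite(f"pics/{n}0.png",p[:,:,::-1]);np.savez(f"{n}0.npz",p=p,d=d,K=c["camera_matrix"],T=c["world_from_camera"])
    print(n,np.round(c["camera_matrix"],1).tolist(),np.round(c["world_from_camera"],3).tolist())
E
```

```text
{'clock': 0.0, 'qpos': [-1.178, 0.354, 1.634, -0.0, 1.155, -0.002], 'qvel': [-0.002, -0.001, 0.0, -0.0, -0.002, 0.002], 'joint_efforts': [-0.001, -60.526, -34.207, -0.0, 0.009, -0.0], 'eef_pos': [240.181, -576.424, 192.46], 'tcp_rot': [-3.14, 0.0, 0.395], 'contact_force': [-0.442, -0.462, -0.032], 'wrist_torque': [0.011, -0.003, -0.008], 'grasp_force': 0.0, 'opening': 1.002}
scene [[509.9, 0.0, 315.4], [0.0, 509.9, 197.2], [0.0, 0.0, 1.0]] [[0.754, 0.464, -0.464, 1174.567], [0.656, -0.514, 0.552, -754.047], [0.017, -0.721, -0.692, 1021.429], [0.0, 0.0, 0.0, 1.0]]
top [[461.8, 0.0, 314.5], [0.0, 461.8, 197.8], [0.0, 0.0, 1.0]] [[-0.026, -0.995, 0.101, 393.667], [-0.999, 0.027, 0.016, -27.321], [-0.019, -0.1, -0.995, 1670.421], [0.0, 0.0, 0.0, 1.0]]
```

View pics/top0.png

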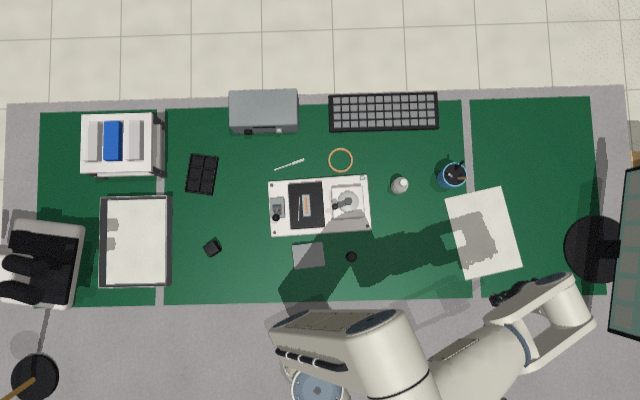

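View pics/scene0.png

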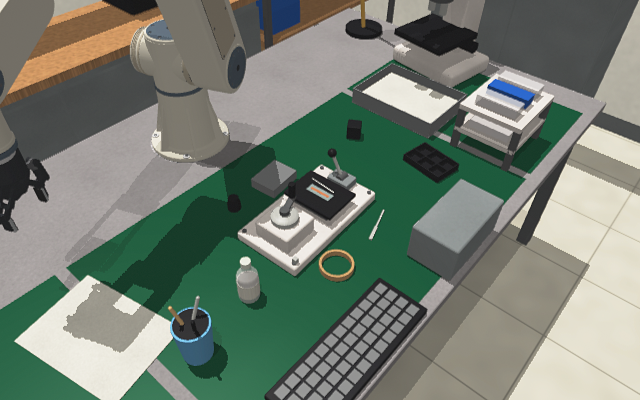

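The top view shows the white base at about (319,206), with the knob near (335,205) and the ball near (276,217). In the scene view the knob is near (291,187) and the lever ball near (332,153).

```bash
cat > h.py <<'E'
import numpy as np,cv2
def cloud(d,K,T):
    v,u=np.mgrid[:d.shape[0],:d.shape[1]]
    P=np.stack([(u-K[0,2])/K[0,0]*d,(v-K[1,2])/K[1,1]*d,d],-1)
    return P@T[:3,:3].T+T[:3,3]
def ray(u,v,K,T,z):
    r=T[:3,:3]@np.array([(u-K[0,2])/K[0,0],(v-K[1,2])/K[1,1],1]);o=T[:3,3]
    return o+r*(z-o[2])/r[2]
E
python3 - <<'E'
from h import *
ims=[]
for n,(u0,v0,u1,v1) in (("top",(255,165,385,250)),("scene",(225,135,385,280))):
    f=np.load(n+"0.npz");p,d,K,T=[f[k] for k in "pdKT"];C=cloud(d.astype(float),K,T)
    s=(slice(v0,v1),slice(u0,u1));c=C[s];q=p[s].astype(int);vv,uu=np.mgrid[v0:v1,u0:u1]
    # base plate
    m=(q.min(-1)>100)&(abs(c[...,2]-30)<9)&(d[s]>0)
    r=cv2.minAreaRect(c[m][:,:2].astype(np.float32));print(n,"base",m.sum(),np.round(np.r_[r[0],r[1],r[2]],1),cv2.boxPoints(r).round().tolist())
    dark=q.max(-1)<75
    for a,b in ((105,122),(122,140),(140,175)):
        mm=dark&(c[...,2]>a)&(c[...,2]<b);k,l,st,ce=cv2.connectedComponentsWithStats(mm.astype(np.uint8))
        for i in range(1,k):
            if st[i,4]>3:print(n,a,b,st[i,4],ce[i]+[u0,v0],c[l==i].mean(0).round(1))
    im=cv2.resize(p[s],None,fx=400/(u1-u0)*1.0,fy=400/(u1-u0)*1.0,interpolation=cv2.INTER_CUBIC);ims.append(cv2.copyMakeBorder(im,0,400-im.shape[0],0,0,0))
cv2.imwrite("pics/crop.png",np.hstack(ims)[:,:,::-1])
E
```

```text
top base 2708 [526.  -17.7 269.9 381.8  12.1] [[354.0, 141.0], [434.0, -233.0], [698.0, -176.0], [618.0, 197.0]]
top 122 140 38 [275.5        216.94736842] [488.4 129.7 132.1]
top 140 175 20 [334.5 205.6] [519.  -67.6 157.5]
scene base 3187 [533.7 -17.1 314.5 406.6  24.9] [[306.0, 101.0], [477.0, -268.0], [762.0, -135.0], [591.0, 233.0]]
scene 105 122 13 [331.61538462 155.69230769] [492.5 123.2 118.5]
scene 105 122 22 [292.86363636 197.90909091] [526.  -72.3 116. ]
scene 105 122 6 [290.5 205.5] [537.5 -93.6 111.9]
scene 105 122 27 [284.37037037 213.48148148] [ 544.5 -123.5  110.6]
scene 122 140 51 [331.92156863 152.1372549 ] [491.6 124.8 129.8]
scene 122 140 41 [291.46341463 193.31707317] [523.1 -74.1 131.5]
scene 140 175 60 [291.23333333 186.33333333] [521.8 -73.  154. ]
```

View pics/crop.png

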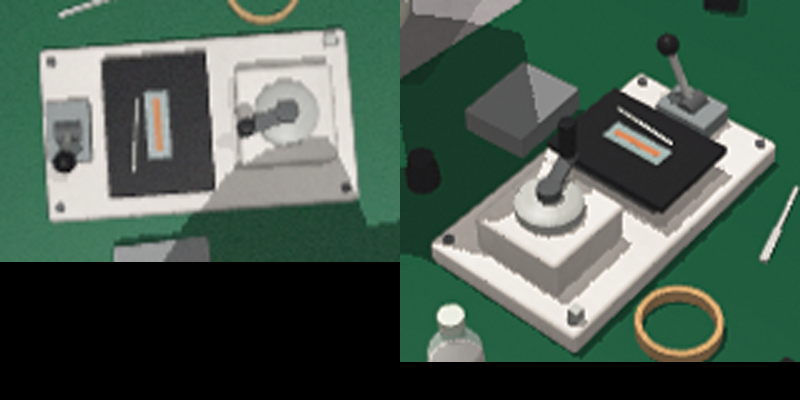

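The crop shows the base with corners at about (38,48), (345,28), (357,200) and (48,220) in crop pixels. The crank arm points from the turret (285,110) to the knob (245,127), and the lever leans towards the robot with its ball at (64,160).

```bash
python3 - <<'E'
from h import *
f=np.load("top0.npz");K,T=f["K"],f["T"];s=130/400
g=lambda x,y,z:ray(255+x*s-.33,165+y*s-.33,K,T,z)[:2].round(1)
c=[g(*q,30) for q in ((40,50),(345,29),(357,201),(50,219))];print(c,np.mean(c,0),[np.linalg.norm(c[i]-c[i-1]).round() for i in range(4)])
print("axis ang",[np.arctan2(-(a-b)[0],(a-b)[1]).round(4) for a,b in ((c[0],c[1]),(c[3],c[2]))])
print("turret",g(286,110,100),"knob",g(245,127,159),"ball",g(65,161,130))
p=cv2.cvtColor(f["p"],cv2.COLOR_RGB2HSV)[165:250,255:385]
m=((p[...,1]<60)|(p[...,2]<60)).astype(np.uint8) # not green
m=cv2.morphologyEx(m,cv2.MORPH_OPEN,np.ones((3,3),np.uint8))
# Edge fit of the base: left, top sides, in-light right
C=cv2.findContours(m,0,1)[0];c0=max(C,key=cv2.contourArea)[:,0]+[255,165]
W=np.array([ray(u,v,K,T,30)[:2] for u,v in c0],np.float32)
r=cv2.minAreaRect(W);print(np.round(np.r_[r[0],r[1],r[2]],1))
fs=np.load("scene0.npz");Ks,Ts=fs["K"],fs["T"]
print("scene knob top",ray(290.9,183,Ks,Ts,160),"ball",ray(331.8,152.8,Ks,Ts,122))
E
```

```text
[array([624.9, 166.1]), array([ 639.6, -189.9]), array([ 439.5, -196.3]), array([428. , 157.6])] [533.    -15.625] [np.float64(197.0), np.float64(356.0), np.float64(200.0), np.float64(354.0)]
axis ang [np.float64(0.0413), np.float64(0.0325)]
turret [ 540.2 -114.4] knob [517.7 -66.8] ball [488.3 129. ]
[532.4 -15.  202.3 359.6   2.6]
scene knob top [517.21348286 -69.21514556 160.        ] ball [487.33330801 129.98193388 122.        ]
```

Call:
move_arm(
  motion=[
    [0,0,0.04,0.03,-0.024,-0.02,0.0854],
    [0,0,0.08,0.075,-0.06,-0.03,0.0854],
    [0,0,0.12,0.12,-0.097,-0.03,0.0854],
    [0,0,0.16,0.165,-0.133,-0.03,0.0854],
    [0,0,0.2,0.21,-0.169,-0.03,0.0854],
    [0,0,0.24,0.255,-0.205,-0.03,0.0854],
    [0,0,0.28,0.3,-0.241,-0.03,0.0854],
    [0,0,0.32,0.345,-0.277,-0.03,0.0854],
  ],
  grip_force=25,
)

```text
clock: 1.1
eef_pos: [452.8, -186.8, 223.1]
tcp_rot: [3.141, -0.0, 0.073]
contact_force: [1.7, -0.2, -0.6]
opening: 1.0
grasp_force: 0.0
```

Call:
move_arm(
  motion=[
    [0,0,0.03,0.03,-0.045,0,0.0854],
    [0,0,0.06,0.055,-0.085,0,0.0854],
    [0,0,0.075,0.07,-0.108,0,0.0854],
    [0,0,0.075,0.074,-0.115,0,0.0854],
    [0,0,0.075,0.074,-0.115,0,0.0854],
  ],
)

```text
clock: 1.72
eef_pos: [517.2, -68.4, 222.9]
tcp_rot: [3.141, 0.001, 0.001]
contact_force: [0.4, -0.6, -1.1]
opening: 1.002
grasp_force: 0.0
```

```bash
python3 - <<'E'
from rig import *
from h import *
s=sensors.sense();print(s["eef_pos"],s["tcp_rot"],s["contact_force"],s["qpos"])
p,d=grab_frame("wrist");c=camera_params("wrist");K,T=np.array(c["camera_matrix"]),np.array(c["world_from_camera"])
np.savez("w1.npz",p=p,d=d,K=K,T=T);cv2.imwrite("pics/w1.png",p[:,:,::-1]);print(T.round(2))
C=cloud(d.astype(float),K,T)
m=(C[...,2]>152)&(C[...,2]<170)&(p.max(-1)<80)&(np.hypot(C[...,0]-517.5,C[...,1]+68)<40)
k,l,st,ce=cv2.connectedComponentsWithStats(m.astype(np.uint8))
for i in range(1,k):
    if st[i,4]>20:
        (u,v),r=cv2.minEnclosingCircle(np.argwhere(l==i)[:,::-1].astype(np.float32));print(st[i],ce[i],(u,v),r,ray(u,v,K,T,160),C[l==i].mean(0))
E
```

```text
[517.19994747 -68.3536017  222.92452901] [3.14141103e+00 6.89867152e-04 9.12651877e-04] [ 0.40113116 -0.64251908 -1.05201261] [-1.34075485e-01  1.62732062e-01  1.81849654e+00 -2.97438197e-04
  1.16102322e+00  1.43592672e+00]
[[ 0.0000e+00 -9.4000e-01 -3.3000e-01  6.0142e+02]
 [-1.0000e+00 -0.0000e+00 -0.0000e+00 -6.8650e+01]
 [ 0.0000e+00  3.3000e-01 -9.4000e-01  4.0413e+02]
 [ 0.0000e+00  0.0000e+00  0.0000e+00  1.0000e+00]]
[304 188  24  25 478] [315.56903766 199.70920502] (315.5, 199.71739196777344) 12.534550666809082 [518.79440775 -69.46092151 160.        ] [518.71281754 -69.51299726 159.76642184]
```

View pics/w1.png

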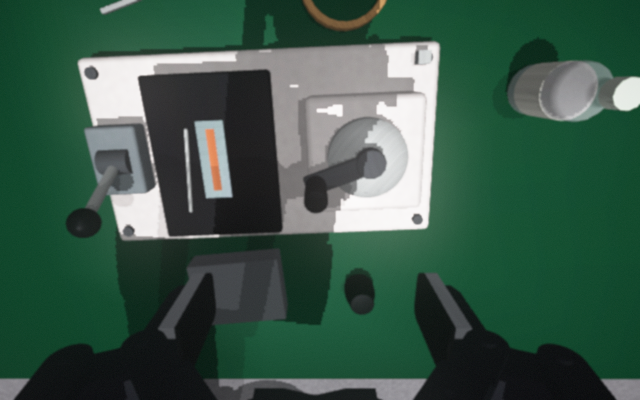

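The wrist view shows the knob top at about (316,200), the turret circle centred near (369,156) and the ball at (84,222), with clear space around the knob.

```bash
python3 - <<'E'
from h import *
f=np.load("w1.npz");p,d,K,T=[f[k] for k in "pdKT"]
C=cloud(d.astype(float),K,T)
m=(abs(C[...,2]-100)<4)&(np.hypot(C[...,0]-538,C[...,1]+115)<50)
pts=cv2.convexHull(np.argwhere(m)[:,::-1].astype(np.float32))[:,0]
W=np.array([ray(u,v,K,T,100)[:2] for u,v in pts],np.float32)
from scipy.optimize import least_squares
r=least_squares(lambda q:np.hypot(W[:,0]-q[0],W[:,1]-q[1])-q[2],[538,-115,36],loss="soft_l1");print(m.sum(),r.x,abs(r.fun).mean())
m=(C[...,2]>110)&(C[...,2]<140)&(p.max(-1)<80)&(np.hypot(C[...,0]-488,C[...,1]-130)<35)
(u,v),rr=cv2.minEnclosingCircle(np.argwhere(m)[:,::-1].astype(np.float32));print("ball",u,v,rr,ray(u,v,K,T,122))
q=[ray(u,v,K,T,30)[:2] for u,v in ((79,60),(437,42),(428,228),(122,241))];print(np.round(q,1),np.mean(q,0))
E
```

```text
3251 [ 536.01414132 -115.08660409   34.58137957] 0.20798549156107307
ball 83.32857513427734 223.0 17.784347534179688 [484.52841514 130.77764853 122.        ]
[[ 619.7  163. ]
 [ 636.2 -187.3]
 [ 440.6 -199.4]
 [ 423.8  155.6]] [530.05399408 -17.03633933]
```

Call:
move_arm(
  motion=[
    [0,0,0,0.001,0.001,0.03,0.06],
    [0,0,0,0.001,0.001,0.065,0.05],
    [0,0,0,0.001,0.001,0.09,0.04],
    [0,0,0,0.001,0.001,0.099,0.03],
    [0,0,0,0.001,0.001,0.099,0.025],
    [0,0,0,0.001,0.001,0.099,0.02],
    [0,0,0,0.001,0.001,0.099,0.01],
    [0,0,0,0.001,0.001,0.099,0.01],
  ],
  grip_force=30,
)

```text
clock: 2.78
eef_pos: [518.9, -69.4, 124.8]
tcp_rot: [3.141, -0.001, -0.0]
contact_force: [-0.3, 0.5, 0.5]
opening: 0.116
grasp_force: 0.0
```

```bash
python3 - <<'E'
from rig import *
from h import *
s=sensors.sense();print(s["eef_pos"],s["opening"],s["grasp_force"],s["contact_force"])
p,d=grab_frame("wrist");q,_=grab_frame("scene")
cv2.imwrite("pics/w2.png",np.vstack([p[120:,100:560],cv2.resize(q[130:260,210:440],(460,260),interpolation=2)])[:,:,::-1])
s=sensors.sense();print(s["opening"],s["grasp_force"])
E
```

```text
[518.87519996 -69.36757612 124.76787626] 0.11611966337505542 0.0 [-0.29739247  0.5321381   0.47539468]
0.11699553576158729 0.0
```

View pics/w2.png

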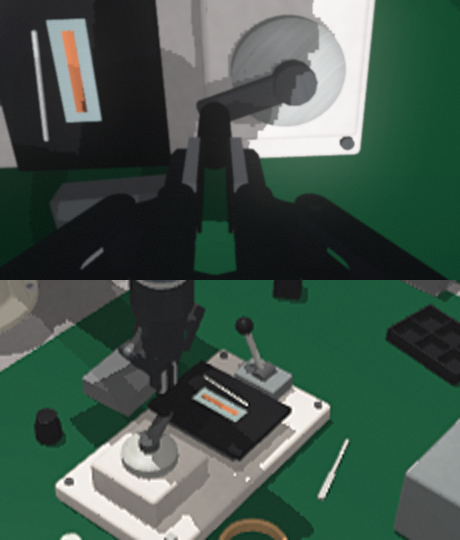

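```bash
python3 - <<'E'
from rig import *
from h import *
p,d=grab_frame("wrist");c=camera_params("wrist");K,T=np.array(c["camera_matrix"]),np.array(c["world_from_camera"])
C=cloud(d.astype(float),K,T);print(T[:3,3])
for v in range(210,345,8):print(v,[tuple(C[v,u].round().astype(int).tolist()) for u in (285,300,307,315,323,330,345)])
E
```

```text
[602.84192342 -69.13570583 305.63870101]
210 [(501, -45, 32), (501, -57, 30), (519, -64, 78), (519, -69, 80), (519, -75, 80), (530, -78, 109), (532, -87, 113)]
218 [(494, -45, 31), (493, -57, 28), (525, -65, 110), (527, -69, 113), (526, -74, 113), (527, -78, 114), (527, -87, 115)]
226 [(487, -44, 31), (522, -61, 114), (525, -65, 122), (526, -69, 125), (524, -74, 120), (522, -78, 113), (522, -87, 115)]
234 [(480, -44, 32), (522, -61, 125), (525, -65, 133), (526, -69, 135), (525, -74, 132), (516, -78, 113), (516, -87, 113)]
242 [(472, -44, 31), (522, -61, 135), (526, -65, 143), (526, -69, 145), (525, -74, 141), (518, -78, 128), (495, -91, 80)]
250 [(464, -44, 31), (523, -62, 148), (526, -66, 152), (526, -69, 154), (525, -73, 151), (520, -77, 142), (489, -91, 80)]
258 [(456, -43, 30), (529, -63, 167), (525, -66, 159), (525, -69, 159), (525, -73, 159), (529, -76, 167), (482, -91, 79)]
266 [(448, -43, 29), (529, -63, 175), (521, -66, 160), (521, -69, 160), (522, -73, 161), (530, -76, 175), (449, -96, 31)]
274 [(525, -57, 174), (529, -63, 181), (517, -66, 160), (517, -69, 161), (517, -73, 
[... 289 characters left out ...]
30, -59, 198), (529, -64, 197), (396, -62, 1), (395, -70, 1), (396, -78, 1), (529, -75, 198), (529, -80, 198)]
306 [(530, -59, 203), (528, -64, 200), (386, -62, 2), (386, -70, 1), (386, -78, 1), (528, -75, 200), (531, -79, 205)]
314 [(530, -59, 208), (524, -64, 200), (376, -62, 1), (377, -70, 1), (377, -78, 2), (525, -75, 201), (531, -79, 208)]
322 [(530, -60, 212), (522, -64, 201), (366, -61, 1), (368, -70, 2), (367, -78, 2), (522, -75, 202), (530, -79, 212)]
330 [(530, -60, 216), (518, -64, 200), (357, -61, 1), (356, -70, 1), (358, -78, 2), (517, -75, 200), (531, -78, 216)]
338 [(530, -60, 219), (514, -64, 200), (346, -61, 1), (346, -70, 1), (347, -78, 2), (514, -75, 200), (530, -78, 220)]
```

```bash
python3 - <<'E'
from rig import *
from h import *
f=np.load("w1.npz");C=cloud(f["d"].astype(float),f["K"],f["T"])
print("w1 tips (tcp 222.9):",[C[v,u].round().tolist() for v,u in ((276,430),(285,425),(290,440),(276,205),(300,200),(330,470))])
f=np.load("scene0.npz");C=cloud(f["d"].astype(float),f["K"],f["T"])
m=(np.hypot(C[...,0]-240,C[...,1]+577)<80)&(C[...,2]>60);print("scene0 gripper min z (tcp 193):",np.percentile(C[m][:,2],[0,1,3,10]).round(),m.sum())
p,d=grab_frame("scene");c=camera_params("scene");K,T=np.array(c["camera_matrix"]),np.array(c["world_from_camera"]);C=cloud(d.astype(float),K,T)
cv2.imwrite("pics/s2.png",cv2.resize(p[130:230,240:360],(720,600),interpolation=2)[:,:,::-1])
for v in range(176,206,2):print(v,[tuple(C[v,u].round().astype(int).tolist()) for u in range(285,303,3)])
E
```

```text
w1 tips (tcp 222.9): [[528.0, -115.0, 281.0], [526.0, -112.0, 285.0], [528.0, -115.0, 292.0], [528.0, -25.0, 281.0], [524.0, -26.0, 291.0], [529.0, -117.0, 314.0]]
scene0 gripper min z (tcp 193): [242. 250. 258. 284.] 3119
176 [(529, -101, 211), (528, -90, 204), (533, -85, 203), (526, -67, 187), (531, -62, 187), (397, 96, 4)]
178 [(531, -104, 208), (526, -88, 195), (529, -81, 192), (520, -61, 173), (530, -60, 178), (402, 90, 3)]
180 [(514, -86, 179), (525, -88, 187), (530, -82, 186), (524, -65, 172), (531, -61, 173), (457, 30, 68)]
182 [(516, -88, 175), (524, -87, 180), (530, -82, 180), (523, -64, 163), (530, -61, 166), (461, 26, 66)]
184 [(395, 33, 13), (527, -90, 176), (528, -80, 171), (526, -67, 161), (461, 13, 66), (469, 17, 69)]
186 [(392, 35, 2), (514, -77, 153), (526, -79, 162), (528, -69, 156), (469, 5, 69), (473, 13, 66)]
188 [(396, 32, -2), (1175, -754, 1021), (525, -78, 154), (526, -67, 147), (471, 3, 64), (478, 8, 66)]
190 [(406, 21, 3), (515, -78, 141), (525, -77, 146), (528, -69, 142), (477, -4, 66), (485, -1, 69)]
192 [(459, -32, 66), (511, -74, 129), (520, -72, 132), (530, -72, 139), (483, -10, 66), (489, -5, 67)]
194 [(461, -35, 62), (471, -33, 67), (521, -74, 128), (526, -68, 127), (489, -16, 67), (494, -10, 66)]
196 [(444, -18, 32), (470, -32, 58), (522, -75, 122), (527, -69, 122), (495, -23, 68), (501, -18, 68)]
198 [(449, -24, 31), (511, -75, 108), (524, -77, 117), (525, -67, 111), (498, -27, 65), (505, -22, 67)]
200 [(451, -26, 26), (518, -82, 110), (524, -78, 111), (530, -73, 112), (503, -32, 64), (509, -27, 65)]
202 [(494, -69, 78), (525, -90, 113), (531, -84, 113), (478, -17, 30), (490, -19, 39), (514, -32, 64)]
204 [(526, -101, 115), (530, -95, 113), (533, -87, 110), (483, -23, 30), (490, -18, 31), (500, -17, 37)]
```

View pics/s2.png

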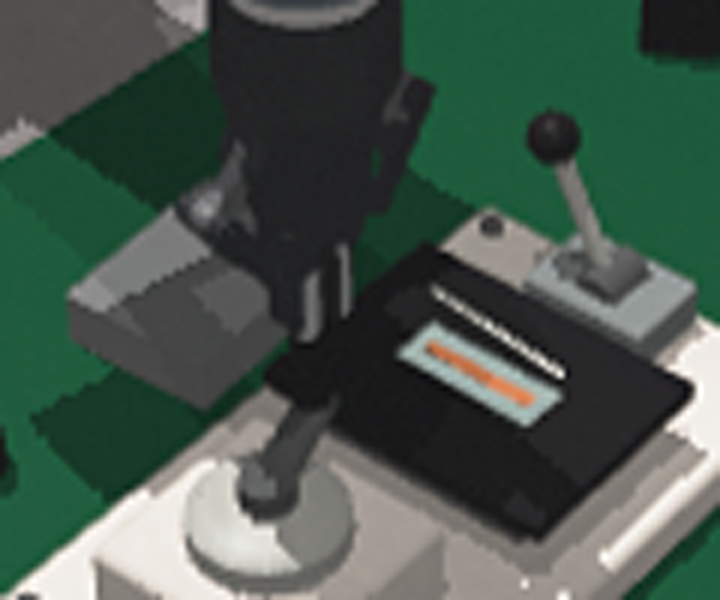

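Both views agree: the finger ends stand near z 164, about 39 mm above the reported TCP (124.8), and the knob top is at 160. The fingers closed just above the knob. I'll open them, go 38 mm lower and grip again.

Call:
move_arm(
  motion=[
    [0,0,0,0,0,-0.005,0.04],
    [0,0,0,0,0,-0.005,0.04],
    [0,0,0,0,0,0.01,0.04],
    [0,0,0,0,0,0.025,0.04],
    [0,0,0,0,0,0.038,0.03],
    [0,0,0,0,0,0.038,0.02],
    [0,0,0,0,0,0.038,0.01],
    [0,0,0,0,0,0.038,0.01],
  ],
  grip_force=30,
)

```text
clock: 3.98
eef_pos: [517.6, -69.1, 85.4]
tcp_rot: [-3.141, 0.002, -0.0]
contact_force: [0.7, 1.4, -14.7]
opening: 0.203
grasp_force: 29.6
```

```bash
cat > st.py <<'E'
from rig import *
import numpy as np
def st(n=4):
    F=[];P=[];
    s=sensors.sense();print(round(s["clock"],2),"pos",np.round(s["eef_pos"],2),"F",np.round(s["contact_force"],2),"M",np.round(s["wrist_torque"],2),"op",round(s["opening"],3),"g",round(s["grasp_force"],1),"rot",np.round(s["tcp_rot"],4))
E
python3 -c "
from st import *
st()"
```

```text
3.98 pos [517.62 -69.13  85.41] F [  0.73   1.36 -14.69] M [ 0.21 -0.12 -0.04] op 0.203 g 29.6 rot [-3.1412e+00  1.7000e-03 -2.0000e-04]
```

```bash
cat > arc.py <<'E'
import sys,numpy as np
# arc.py theta0 step n [R]: rows in tool axes (x, -y world), metres
def arc(t0,step,n,R=50,t1=None):
    a=np.radians(t0+step*np.arange(n+1));P=R*np.c_[np.cos(a),np.sin(a)];D=(P-P[0])[1:]
    return ", ".join(f"[0,0,0,{d[0]/1e3:.4f},{-d[1]/1e3:.4f},0,0.01]" for d in D)
if __name__=="__main__":
    t,s,n=map(float,sys.argv[1:4]);print(arc(t,s,int(n),*map(float,sys.argv[4:5])))
E
python3 arc.py 111.4 3 8; python3 arc.py 135.4 3 8;
```

```text
[0,0,0,-0.0024,0.0010,0,0.01], [0,0,0,-0.0048,0.0022,0,0.01], [0,0,0,-0.0071,0.0034,0,0.01], [0,0,0,-0.0093,0.0048,0,0.01], [0,0,0,-0.0114,0.0063,0,0.01], [0,0,0,-0.0135,0.0079,0,0.01], [0,0,0,-0.0155,0.0096,0,0.01], [0,0,0,-0.0174,0.0114,0,0.01]
[0,0,0,-0.0018,0.0019,0,0.01], [0,0,0,-0.0035,0.0039,0,0.01], [0,0,0,-0.0051,0.0060,0,0.01], [0,0,0,-0.0065,0.0082,0,0.01], [0,0,0,-0.0079,0.0104,0,0.01], [0,0,0,-0.0091,0.0127,0,0.01], [0,0,0,-0.0102,0.0151,0,0.01], [0,0,0,-0.0112,0.0175,0,0.01]
```

Call:
move_arm(
  motion=[
    [0,0,0,-0.0024,0.001,0,0.01],
    [0,0,0,-0.0048,0.0022,0,0.01],
    [0,0,0,-0.0071,0.0034,0,0.01],
    [0,0,0,-0.0093,0.0048,0,0.01],
    [0,0,0,-0.0114,0.0063,0,0.01],
    [0,0,0,-0.0135,0.0079,0,0.01],
    [0,0,0,-0.0155,0.0096,0,0.01],
    [0,0,0,-0.0174,0.0114,0,0.01],
  ],
)

```text
clock: 4.97
eef_pos: [500.2, -80.7, 85.8]
tcp_rot: [-3.141, 0.002, -0.0]
contact_force: [1.1, 3.4, -25.6]
opening: 0.203
grasp_force: 29.8
```

Call:
move_arm(
  motion=[
    [0,0,0,-0.0018,0.0019,0.001,0.01],
    [0,0,0,-0.0035,0.0039,0.001,0.01],
    [0,0,0,-0.0051,0.006,0.001,0.01],
    [0,0,0,-0.0065,0.0082,0.001,0.01],
    [0,0,0,-0.0079,0.0104,0.001,0.01],
    [0,0,0,-0.0091,0.0127,0.001,0.01],
    [0,0,0,-0.0102,0.0151,0.001,0.01],
    [0,0,0,-0.0112,0.0175,0.001,0.01],
  ],
)

```text
clock: 5.98
eef_pos: [488.8, -98.1, 85.5]
tcp_rot: [-3.141, 0.002, -0.0]
contact_force: [-3.2, 5.0, -15.3]
opening: 0.204
grasp_force: 30.7
```

```bash
python3 - <<'E'
from arc import arc
t=159.4
for i in range(6):print(round(t,1),arc(t,2,4));t+=8
E
python3 -c "
from st import *
st()"
```

```text
159.4 [0,0,0,-0.0006,0.0016,0,0.01], [0,0,0,-0.0011,0.0033,0,0.01], [0,0,0,-0.0016,0.0050,0,0.01], [0,0,0,-0.0020,0.0067,0,0.01]
167.4 [0,0,0,-0.0004,0.0017,0,0.01], [0,0,0,-0.0006,0.0034,0,0.01], [0,0,0,-0.0009,0.0052,0,0.01], [0,0,0,-0.0010,0.0069,0,0.01]
175.4 [0,0,0,-0.0001,0.0017,0,0.01], [0,0,0,-0.0002,0.0035,0,0.01], [0,0,0,-0.0001,0.0052,0,0.01], [0,0,0,-0.0001,0.0070,0,0.01]
183.4 [0,0,0,0.0001,0.0017,0,0.01], [0,0,0,0.0003,0.0035,0,0.01], [0,0,0,0.0006,0.0052,0,0.01], [0,0,0,0.0009,0.0069,0,0.01]
191.4 [0,0,0,0.0004,0.0017,0,0.01], [0,0,0,0.0008,0.0034,0,0.01], [0,0,0,0.0013,0.0051,0,0.01], [0,0,0,0.0019,0.0067,0,0.01]
199.4 [0,0,0,0.0006,0.0016,0,0.01], [0,0,0,0.0013,0.0032,0,0.01], [0,0,0,0.0020,0.0048,0,0.01], [0,0,0,0.0028,0.0064,0,0.01]
5.97 pos [488.84 -98.14  85.47] F [ -3.19   4.99 -15.26] M [0.72 0.73 0.01] op 0.204 g 30.7 rot [-3.1412e+00  1.7000e-03 -1.0000e-04]
```

Call:
move_arm(
  motion=[
    [0,0,0,-0.001,0.0016,0.0008,0.01],
    [0,0,0,-0.0015,0.0033,0.0015,0.01],
    [0,0,0,-0.002,0.005,0.0015,0.01],
    [0,0,0,-0.0024,0.0067,0.0015,0.01],
    [0,0,0,-0.0024,0.0067,0.0015,0.01],
  ],
)

```text
clock: 6.6
eef_pos: [486.8, -105.2, 85.1]
tcp_rot: [3.141, 0.001, -0.0]
contact_force: [-8.2, 2.9, -1.3]
opening: 0.202
grasp_force: 31.9
```

```bash
cat > fit.py <<'E'
import numpy as np
from scipy.optimize import least_squares
P=np.array([(517.6,-69.1),(500.2,-80.7),(488.8,-98.1),(486.8,-105.2)])
for free in (0,1):
    r=least_squares(lambda q:np.hypot(*(P-q[:2]).T)-(q[2] if free else 50),[536,-115,50]);c=r.x[:2]
    print(r.x.round(2),r.fun.round(2),np.degrees(np.arctan2(*(P-c).T[::-1])).round(2)%360)
E
python3 fit.py
```

```text
[ 535.65 -115.79   50.  ] [ 0.06 -0.12  0.08 -0.01] [111.13 135.29 159.31 167.76]
[ 536.41 -116.45   50.93] [ 0.01 -0.05  0.09 -0.06] [111.67 135.37 158.93 167.23]
```

Call:
move_arm(
  motion=[
    [0,0,0,-0.0011,0.0018,0,0.01],
    [0,0,0,-0.0013,0.0036,0,0.01],
    [0,0,0,-0.0016,0.0054,0,0.01],
    [0,0,0,-0.0017,0.0071,0,0.01],
    [0,0,0,-0.0017,0.0071,0,0.01],
  ],
)

```text
clock: 7.22
eef_pos: [485.8, -112.6, 85.1]
tcp_rot: [3.141, -0.0, 0.0]
contact_force: [-6.2, 0.7, -4.1]
opening: 0.201
grasp_force: 31.7
```

Call:
move_arm(
  motion=[
    [0,0,0,-0.0003,0.0017,0,0.01],
    [0,0,0,-0.0005,0.0035,0,0.01],
    [0,0,0,-0.0005,0.0052,0,0.01],
    [0,0,0,-0.0005,0.007,0,0.01],
    [0,0,0,-0.0005,0.007,0,0.01],
  ],
)

```text
clock: 7.85
eef_pos: [485.8, -119.8, 85.1]
tcp_rot: [3.14, -0.001, -0.0]
contact_force: [-4.8, 0.4, -1.3]
opening: 0.199
grasp_force: 31.8
```

Call:
move_arm(
  motion=[
    [0,0,0,-0.0002,0.0017,0,0.01],
    [0,0,0,0,0.0035,0,0.01],
    [0,0,0,0.0003,0.0052,0,0.01],
    [0,0,0,0.0006,0.0069,0,0.01],
    [0,0,0,0.0006,0.0069,0,0.01],
  ],
)

```text
clock: 8.48
eef_pos: [486.8, -126.7, 84.9]
tcp_rot: [3.14, -0.002, 0.0]
contact_force: [-5.7, 0.8, 3.8]
opening: 0.199
grasp_force: 32.4
```

```bash
python3 - <<'E'
from arc import arc
t=192
for i in range(9):print(round(t,1),arc(t,2.25,4));t+=9
E
```

```text
192 [0,0,0,0.0004,0.0019,0,0.01], [0,0,0,0.0010,0.0038,0,0.01], [0,0,0,0.0016,0.0057,0,0.01], [0,0,0,0.0022,0.0075,0,0.01]
201 [0,0,0,0.0007,0.0018,0,0.01], [0,0,0,0.0015,0.0036,0,0.01], [0,0,0,0.0024,0.0054,0,0.01], [0,0,0,0.0034,0.0071,0,0.01]
210 [0,0,0,0.0010,0.0017,0,0.01], [0,0,0,0.0021,0.0033,0,0.01], [0,0,0,0.0032,0.0049,0,0.01], [0,0,0,0.0044,0.0065,0,0.01]
219 [0,0,0,0.0013,0.0015,0,0.01], [0,0,0,0.0026,0.0030,0,0.01], [0,0,0,0.0040,0.0043,0,0.01], [0,0,0,0.0054,0.0057,0,0.01]
228 [0,0,0,0.0015,0.0013,0,0.01], [0,0,0,0.0030,0.0025,0,0.01], [0,0,0,0.0046,0.0037,0,0.01], [0,0,0,0.0062,0.0048,0,0.01]
237 [0,0,0,0.0017,0.0010,0,0.01], [0,0,0,0.0034,0.0020,0,0.01], [0,0,0,0.0051,0.0029,0,0.01], [0,0,0,0.0069,0.0037,0,0.01]
246 [0,0,0,0.0018,0.0008,0,0.01], [0,0,0,0.0036,0.0015,0,0.01], [0,0,0,0.0055,0.0021,0,0.01], [0,0,0,0.0074,0.0026,0,0.01]
255 [0,0,0,0.0019,0.0005,0,0.01], [0,0,0,0.0038,0.0009,0,0.01], [0,0,0,0.0058,0.0012,0,0.01], [0,0,0,0.0077,0.0014,0,0.01]
264 [0,0,0,0.0020,0.0002,0,0.01], [0,0,0,0.0039,0.0003,0,0.01], [0,0,0,0.0059,0.0003,0,0.01], [0,0,0,0.0078,0.0002,0,0.01]
```

Call:
move_arm(
  motion=[
    [0,0,0,0.0001,0.0017,0,0.01],
    [0,0,0,0.0005,0.0034,0,0.01],
    [0,0,0,0.001,0.0051,0,0.01],
    [0,0,0,0.0016,0.0067,0,0.01],
    [0,0,0,0.0016,0.0067,0,0.01],
  ],
)

```text
clock: 9.1
eef_pos: [488.8, -133.5, 84.8]
tcp_rot: [3.14, -0.002, -0.0]
contact_force: [-5.0, 0.1, 6.0]
opening: 0.2
grasp_force: 32.7
```

Call:
move_arm(
  motion=[
    [0,0,0,0.0004,0.0019,-0.0005,0.01],
    [0,0,0,0.0012,0.0037,-0.0005,0.01],
    [0,0,0,0.0021,0.0055,-0.0005,0.01],
    [0,0,0,0.0031,0.0072,-0.0005,0.01],
    [0,0,0,0.0031,0.0072,-0.0005,0.01],
  ],
)

```text
clock: 9.72
eef_pos: [491.8, -140.3, 84.7]
tcp_rot: [3.141, -0.002, -0.0]
contact_force: [0.1, 1.8, 5.3]
opening: 0.197
grasp_force: 32.6
```

Call:
move_arm(
  motion=[
    [0,0,0,0.001,0.0017,-0.0003,0.01],
    [0,0,0,0.0021,0.0033,-0.0003,0.01],
    [0,0,0,0.0032,0.0049,-0.0003,0.01],
    [0,0,0,0.0044,0.0065,-0.0003,0.01],
    [0,0,0,0.0044,0.0065,-0.0003,0.01],
  ],
)

```text
clock: 10.35
eef_pos: [495.8, -146.6, 84.7]
tcp_rot: [3.141, -0.001, -0.0]
contact_force: [2.4, 3.6, 4.7]
opening: 0.198
grasp_force: 32.6
```

Call:
move_arm(
  motion=[
    [0,0,0,0.0015,0.0013,-0.0003,0.01],
    [0,0,0,0.0028,0.0028,-0.0003,0.01],
    [0,0,0,0.0042,0.0041,-0.0003,0.01],
    [0,0,0,0.0056,0.0055,-0.0003,0.01],
    [0,0,0,0.0056,0.0055,-0.0003,0.01],
  ],
)

```text
clock: 10.98
eef_pos: [500.7, -152.0, 84.8]
tcp_rot: [3.141, -0.0, -0.0]
contact_force: [2.1, 2.9, 5.0]
opening: 0.198
grasp_force: 32.5
```

Call:
move_arm(
  motion=[
    [0,0,0,0.0017,0.0011,-0.0003,0.01],
    [0,0,0,0.0032,0.0023,-0.0003,0.01],
    [0,0,0,0.0048,0.0035,-0.0003,0.01],
    [0,0,0,0.0064,0.0046,-0.0003,0.01],
    [0,0,0,0.0064,0.0046,-0.0003,0.01],
  ],
)

```text
clock: 11.6
eef_pos: [503.2, -154.4, 84.5]
tcp_rot: [-3.138, 0.007, -0.001]
contact_force: [-11.5, 11.9, 15.2]
opening: 0.2
grasp_force: 33.7
```

Tangential force has risen to about 16 N, so this is the stop. Backing off to a gentle rest.

Call:
move_arm(
  motion=[
    [0,0,0,-0.002,-0.0016,0,0.01],
    [0,0,0,-0.0031,-0.0026,0,0.01],
    [0,0,0,-0.0031,-0.0026,0,0.01],
  ],
)

```text
clock: 11.98
eef_pos: [503.3, -154.1, 84.9]
tcp_rot: [3.141, 0.001, 0.0]
contact_force: [-3.1, -0.1, 3.9]
opening: 0.201
grasp_force: 32.4
```

```bash
python3 - <<'E'
from st import *
from h import *
st()
p,d=grab_frame("wrist");c=camera_params("wrist");K,T=np.array(c["camera_matrix"]),np.array(c["world_from_camera"])
np.savez("w3.npz",p=p,d=d,K=K,T=T);q,_=grab_frame("scene")
cv2.imwrite("pics/w3.png",np.hstack([p[60:360,120:520],cv2.resize(q[130:250,220:380],(400,300),interpolation=2)])[:,:,::-1])
C=cloud(d.astype(float),K,T)
m=(abs(C[...,2]-160)<2.5)&(p.max(-1)<90)&(np.hypot(C[...,0]-503,C[...,1]+154)<20);W=C[m];print("knob top",m.sum(),W.mean(0),W.min(0),W.max(0))
m=(abs(C[...,2]-113)<3)&(np.hypot(C[...,0]-536,C[...,1]+115)<70);W=C[m];print("arm",m.sum(),W.mean(0))
E
```

```text
11.97 pos [ 503.29 -154.1    84.86] F [-3.09 -0.13  3.87] M [0.07 0.55 0.03] op 0.201 g 32.4 rot [3.1413e+00 1.1000e-03 0.0000e+00]
knob top 2309 [ 504.51660602 -153.87061966  160.32703506] [ 492.08537061 -169.37727797  157.5093045 ] [ 515.35051807 -137.8889085   162.49589536]
arm 4446 [ 526.59981467 -128.25232451  114.05637952]
```

View pics/w3.png

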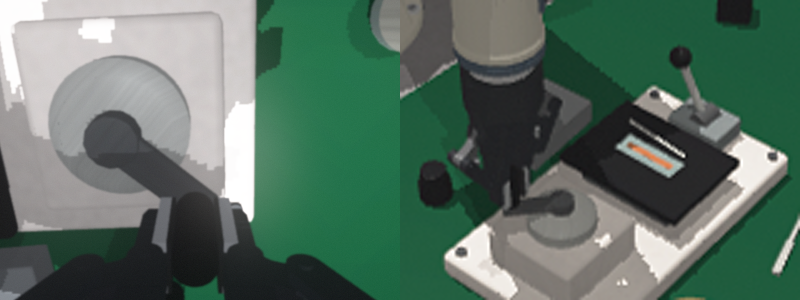

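The left half shows the knob held between the pads (195,235) with the crank arm running up to the hub (112,138). The right half shows nothing else touching. I'll press again in small steps to characterise the stop.

Call:
move_arm(
  motion=[
    [0,0,0,0.0008,0.0006,0,0.01],
    [0,0,0,0.0011,0.001,0,0.01],
    [0,0,0,0.0011,0.001,0,0.01],
  ],
)

```text
clock: 12.45
eef_pos: [503.3, -154.2, 84.8]
tcp_rot: [-3.14, 0.003, -0.0]
contact_force: [-6.8, 3.4, 7.2]
opening: 0.2
grasp_force: 32.8
```

Call:
move_arm(
  motion=[
    [0,0,0,0.0004,0.0003,0,0.01],
    [0,0,0,0.0004,0.0003,0,0.01],
    [0,0,0,0.0004,0.0003,0,0.01],
    [0,0,0,0.0004,0.0003,0,0.01],
    [0,0,0,0.0004,0.0003,0,0.01],
    [0,0,0,0.0004,0.0003,0,0.01],
  ],
)

```text
clock: 13.2
eef_pos: [503.3, -154.2, 84.7]
tcp_rot: [-3.14, 0.004, -0.0]
contact_force: [-8.9, 4.2, 8.9]
opening: 0.199
grasp_force: 33.0
```

```bash
python3 -c "
from st import *
st()"
```

```text
13.2 pos [ 503.31 -154.2    84.72] F [-8.92  4.18  8.94] M [ 0.84  1.41 -0.04] op 0.199 g 33.0 rot [-3.1398e+00  4.1000e-03 -4.0000e-04]
```

```bash
python3 - <<'E'
import numpy as np
from scipy.optimize import least_squares
P=np.array([(517.6,-69.1),(500.2,-80.7),(488.8,-98.1),(486.8,-105.2),(485.8,-112.6),(485.8,-119.8),(486.8,-126.7),(488.8,-133.5),(491.8,-140.3),(495.8,-146.6),(500.7,-152),(503.3,-154.1)])
for free in (0,1):
    r=least_squares(lambda q:np.hypot(*(P-q[:2]).T)-(q[2] if free else 50),[536,-115,50]);c=r.x[:2]
    print(r.x.round(2),r.fun.round(2))
    if not free:C=c
    print((np.degrees(np.arctan2(*(P-c).T[::-1]))%360)[[-2,-1]].round(2))
t0=np.degrees(np.arctan2(*(P[-1]-C)[::-1]))%360
cur=np.array([505.8,-155.2])
for k in range(4):
    a=np.radians(t0-90*k-11.25*np.arange(1,9));Q=C+50*np.c_[np.cos(a),np.sin(a)]
    print(k,", ".join(f"[0,0,0,{d[0]/1e3:.4f},{-d[1]/1e3:.4f},0,0.01]" for d in Q-cur));cur=Q[-1]
a=np.radians(t0-11.25*np.arange(1,9));Q=C+50*np.c_[np.cos(a),np.sin(a)];print("0b",", ".join(f"[0,0,0,{d[0]/1e3:.4f},{-d[1]/1e3:.4f},0,0.01]" for d in Q-cur))
for k in range(4):print(k,(C+50*np.array([np.cos(np.radians(t0-90*(k+1))),np.sin(np.radians(t0-90*(k+1)))])).round(1))
E
```

```text
[ 535.57 -115.98   50.  ] [ 0.2  -0.05  0.07 -0.06 -0.12 -0.09 -0.07 -0.06  0.07  0.19  0.13 -0.06]
[225.93 229.75]
[ 535.96 -116.01   50.34] [ 0.04 -0.08  0.11 -0.   -0.06 -0.03 -0.03 -0.04  0.06  0.15  0.05 -0.16]
[225.59 229.39]
0 [0,0,0,-0.0094,-0.0081,0,0.01], [0,0,0,-0.0147,-0.0163,0,0.01], [0,0,0,-0.0183,-0.0254,0,0.01], [0,0,0,-0.0201,-0.0351,0,0.01], [0,0,0,-0.0199,-0.0449,0,0.01], [0,0,0,-0.0179,-0.0545,0,0.01], [0,0,0,-0.0140,-0.0635,0,0.01], [0,0,0,-0.0084,-0.0715,0,0.01]
1 [0,0,0,0.0070,-0.0068,0,0.01], [0,0,0,0.0153,-0.0121,0,0.01], [0,0,0,0.0244,-0.0158,0,0.01], [0,0,0,0.0340,-0.0175,0,0.01], [0,0,0,0.0438,-0.0174,0,0.01], [0,0,0,0.0534,-0.0153,0,0.01], [0,0,0,0.0624,-0.0114,0,0.01], [0,0,0,0.0705,-0.0059,0,0.01]
2 [0,0,0,0.0068,0.0070,0,0.01], [0,0,0,0.0121,0.0153,0,0.01], [0,0,0,0.0158,0.0244,0,0.01], [0,0,0,0.0175,0.0340,0,0.01], [0,0,0,0.0174,0.0438,0,0.01], [0,0,0,0.0153,0.0534,0,0.01], [0,0,0,0.0114,0.0624,0,0.01], [0,0,0,0.0059,0.0705,0,0.01]
3 [0,0,0,-0.0070,0.0068,0,0.01], [0,0,0,-0.0153,0.0121,0,0.01], [0,0,0,-0.0244,0.0158,0,0.01], [0,0,0,-0.0340,0.0175,0,0.01], [0,0,0,-0.0438,0.0174,0,0.01], [0,0,0,-0.0534,0.0153,0,0.01], [0,0,0,-0.0624,0.0114,0,0.01], [0,0,0,-0.0705,0.0059,0,0.01]
0b [0,0,0,-0.0068,-0.0070,0,0.01], [0,0,0,-0.0121,-0.0153,0,0.01], [0,0,0,-0.0158,-0.0244,0,0.01], [0,0,0,-0.0175,-0.0340,0,0.01], [0,0,0,-0.0174,-0.0438,0,0.01], [0,0,0,-0.0153,-0.0534,0,0.01], [0,0,0,-0.0114,-0.0624,0,0.01], [0,0,0,-0.0059,-0.0705,0,0.01]
0 [497.4 -83.7]
1 [567.9 -77.8]
2 [ 573.7 -148.3]
3 [ 503.3 -154.1]
```

Call:
move_arm(
  motion=[
    [0,0,0,-0.0094,-0.0081,0,0.01],
    [0,0,0,-0.0147,-0.0163,0,0.01],
    [0,0,0,-0.0183,-0.0254,0,0.01],
    [0,0,0,-0.0201,-0.0351,0,0.01],
    [0,0,0,-0.0199,-0.0449,0,0.01],
    [0,0,0,-0.0179,-0.0545,0,0.01],
    [0,0,0,-0.014,-0.0635,0,0.01],
    [0,0,0,-0.0084,-0.0715,0,0.01],
  ],
)

```text
clock: 14.2
eef_pos: [497.2, -83.2, 85.1]
tcp_rot: [3.141, 0.0, 0.0]
contact_force: [3.2, -6.5, -5.3]
opening: 0.196
grasp_force: 31.5
```

Call:
move_arm(
  motion=[
    [0,0,0,0.007,-0.0068,0,0.01],
    [0,0,0,0.0153,-0.0121,0,0.01],
    [0,0,0,0.0244,-0.0158,0,0.01],
    [0,0,0,0.034,-0.0175,0,0.01],
    [0,0,0,0.0438,-0.0174,0,0.01],
    [0,0,0,0.0534,-0.0153,0,0.01],
    [0,0,0,0.0624,-0.0114,0,0.01],
    [0,0,0,0.0705,-0.0059,0,0.01],
  ],
)

```text
clock: 15.2
eef_pos: [568.0, -77.7, 85.0]
tcp_rot: [-3.141, 0.0, -0.0]
contact_force: [-3.2, 0.6, 0.8]
opening: 0.199
grasp_force: 32.1
```

Call:
move_arm(
  motion=[
    [0,0,0,0.0068,0.007,0,0.01],
    [0,0,0,0.0121,0.0153,0,0.01],
    [0,0,0,0.0158,0.0244,0,0.01],
    [0,0,0,0.0175,0.034,0,0.01],
    [0,0,0,0.0174,0.0438,0,0.01],
    [0,0,0,0.0153,0.0534,0,0.01],
    [0,0,0,0.0114,0.0624,0,0.01],
    [0,0,0,0.0059,0.0705,0,0.01],
  ],
)

```text
clock: 16.2
eef_pos: [573.1, -148.8, 85.1]
tcp_rot: [-3.142, -0.0, -0.0]
contact_force: [0.4, 4.4, -2.0]
opening: 0.2
grasp_force: 31.8
```

Call:
move_arm(
  motion=[
    [0,0,0,-0.007,0.0068,0,0.01],
    [0,0,0,-0.0153,0.0121,0,0.01],
    [0,0,0,-0.0244,0.0158,0,0.01],
    [0,0,0,-0.034,0.0175,0,0.01],
    [0,0,0,-0.0438,0.0174,0,0.01],
    [0,0,0,-0.0534,0.0153,0,0.01],
    [0,0,0,-0.0624,0.0114,0,0.01],
    [0,0,0,-0.0705,0.0059,0,0.01],
  ],
)

```text
clock: 17.2
eef_pos: [503.0, -154.1, 85.2]
tcp_rot: [3.141, -0.002, -0.0]
contact_force: [7.9, 4.4, -9.6]
opening: 0.195
grasp_force: 31.2
```

Call:
move_arm(
  motion=[
    [0,0,0,-0.0068,-0.007,0,0.01],
    [0,0,0,-0.0121,-0.0153,0,0.01],
    [0,0,0,-0.0158,-0.0244,0,0.01],
    [0,0,0,-0.0175,-0.034,0,0.01],
    [0,0,0,-0.0174,-0.0438,0,0.01],
    [0,0,0,-0.0153,-0.0534,0,0.01],
    [0,0,0,-0.0114,-0.0624,0,0.01],
    [0,0,0,-0.0059,-0.0705,0,0.01],
  ],
)

```text
clock: 18.2
eef_pos: [497.0, -83.6, 85.1]
tcp_rot: [3.141, 0.0, 0.0]
contact_force: [2.6, -6.6, -6.3]
opening: 0.196
grasp_force: 31.3
```

Call:
move_arm(
  motion=[
    [0,0,0,0.007,-0.0068,0,0.01],
    [0,0,0,0.0153,-0.0121,0,0.01],
    [0,0,0,0.0244,-0.0158,0,0.01],
    [0,0,0,0.034,-0.0175,0,0.01],
    [0,0,0,0.0438,-0.0174,0,0.01],
    [0,0,0,0.0534,-0.0153,0,0.01],
    [0,0,0,0.0624,-0.0114,0,0.01],
    [0,0,0,0.0705,-0.0059,0,0.01],
  ],
)

```text
clock: 19.2
eef_pos: [568.0, -77.8, 85.0]
tcp_rot: [-3.141, 0.0, -0.0]
contact_force: [-3.2, 0.7, -1.0]
opening: 0.197
grasp_force: 31.9
```

Call:
move_arm(
  motion=[
    [0,0,0,0.0068,0.007,0,0.01],
    [0,0,0,0.0121,0.0153,0,0.01],
    [0,0,0,0.0158,0.0244,0,0.01],
    [0,0,0,0.0175,0.034,0,0.01],
    [0,0,0,0.0174,0.0438,0,0.01],
    [0,0,0,0.0153,0.0534,0,0.01],
    [0,0,0,0.0114,0.0624,0,0.01],
    [0,0,0,0.0059,0.0705,0,0.01],
  ],
)

```text
clock: 20.2
eef_pos: [573.0, -148.8, 85.1]
tcp_rot: [-3.142, -0.0, -0.0]
contact_force: [-1.0, 4.4, -3.3]
opening: 0.198
grasp_force: 31.7
```

Call:
move_arm(
  motion=[
    [0,0,0,-0.007,0.0068,0,0.01],
    [0,0,0,-0.0153,0.0121,0,0.01],
    [0,0,0,-0.0244,0.0158,0,0.01],
    [0,0,0,-0.034,0.0175,0,0.01],
    [0,0,0,-0.0438,0.0174,0,0.01],
    [0,0,0,-0.0534,0.0153,0,0.01],
    [0,0,0,-0.0624,0.0114,0,0.01],
    [0,0,0,-0.0705,0.0059,0,0.01],
  ],
)

```text
clock: 21.2
eef_pos: [503.1, -154.2, 85.2]
tcp_rot: [3.141, -0.002, -0.0]
contact_force: [7.4, 4.1, -9.4]
opening: 0.2
grasp_force: 31.1
```

Call:
move_arm(
  motion=[
    [0,0,0,0,0,0,0.01],
    [0,0,0,0,0,0,0.01],
  ],
)

```text
clock: 21.45
eef_pos: [502.3, -153.5, 85.0]
tcp_rot: [-3.141, 0.0, -0.0]
contact_force: [1.8, 6.4, -5.4]
opening: 0.202
grasp_force: 31.5
```

```bash
python3 -c "
from st import *
st();p=sensors.sense()['eef_pos'];print(np.degrees(np.arctan2(p[1]+115.98,p[0]-535.57))%360)"
```

```text
21.45 pos [ 502.32 -153.45   85.02] F [ 1.83  6.39 -5.45] M [ 0.97 -0.35  0.03] op 0.202 g 31.5 rot [-3.1409e+00  3.0000e-04 -1.0000e-04]
228.4160837574845
```

Call:
move_arm(
  motion=[
    [0,0,0,0.0008,0.0006,0,0.01],
    [0,0,0,0.0008,0.0006,0,0.01],
    [0,0,0,0.0008,0.0006,0,0.01],
  ],
)

```text
clock: 21.82
eef_pos: [503.2, -154.2, 85.0]
tcp_rot: [-3.141, 0.0, -0.0]
contact_force: [2.7, 4.9, -5.5]
opening: 0.201
grasp_force: 31.6
```

```bash
python3 -c "
from st import *
st();p=sensors.sense()['eef_pos'];print(np.degrees(np.arctan2(p[1]+115.98,p[0]-535.57))%360)"
```

```text
21.82 pos [ 503.2  -154.2    85.03] F [ 2.7   4.86 -5.46] M [ 0.97 -0.31  0.07] op 0.201 g 31.6 rot [-3.141e+00  2.000e-04 -2.000e-04]
229.74385014630593
```

Call:
move_arm(
  motion=[
    [0,0,0,0.0007,-0.0013,0.0005,0.01],
    [0,0,0,0.0007,-0.0013,0.0005,0.01],
  ],
)

```text
clock: 22.08
eef_pos: [503.4, -154.1, 84.9]
tcp_rot: [3.14, 0.001, 0.0]
contact_force: [-5.3, -2.6, 3.6]
opening: 0.2
grasp_force: 32.3
```

```bash
python3 -c "
from st import *
st();p=sensors.sense()['eef_pos'];print(np.degrees(np.arctan2(p[1]+115.98,p[0]-535.57))%360)"
```

```text
22.07 pos [ 503.36 -154.06   84.92] F [-5.35 -2.55  3.61] M [-0.34  0.79  0.09] op 0.2 g 32.3 rot [3.1404e+00 1.4000e-03 5.0000e-04]
229.7774415028784
```

Call:
move_arm(
  motion=[
    [0,0,0,-0.0005,0.0004,-0.0002,0.01],
    [0,0,0,-0.0005,0.0004,-0.0002,0.01],
  ],
)

```text
clock: 22.32
eef_pos: [503.4, -154.1, 84.9]
tcp_rot: [3.141, 0.001, -0.0]
contact_force: [-4.2, -2.2, 2.5]
opening: 0.202
grasp_force: 32.3
```

```bash
python3 -c "
from st import *
st();p=sensors.sense()['eef_pos'];print(np.degrees(np.arctan2(p[1]+115.98,p[0]-535.57))%360)"
```

```text
22.32 pos [ 503.41 -154.07   84.89] F [-4.23 -2.21  2.51] M [-0.31  0.82  0.03] op 0.202 g 32.3 rot [ 3.1413e+00  6.0000e-04 -1.0000e-04]
229.83053313663444
```

Call:
move_arm(
  motion=[
    [0,0,0,0,0,0,0.05],
    [0,0,0,0,0,0,0.05],
    [0,0,0,0,0,0,0.05],
    [0,0,0,0,0,-0.01,0.05],
    [0,0,0,0,0,-0.03,0.05],
    [0,0,0,0,0,-0.06,0.05],
    [0,0,0,0,0,-0.085,0.05],
    [0,0,0,0,0,-0.085,0.03],
  ],
)

```text
clock: 23.32
eef_pos: [505.5, -154.3, 172.3]
tcp_rot: [3.14, -0.004, -0.0]
contact_force: [-1.2, 0.9, -0.5]
opening: 0.387
grasp_force: 0.0
```

```bash
python3 - <<'E'
from st import *
from h import *
st()
p,d=grab_frame("wrist");c=camera_params("wrist");K,T=np.array(c["camera_matrix"]),np.array(c["world_from_camera"])
np.savez("w4.npz",p=p,d=d,K=K,T=T)
C=cloud(d.astype(float),K,T)
m=(abs(C[...,2]-160)<4)&(p.max(-1)<90)&(np.hypot(C[...,0]-503,C[...,1]+154)<12)
(u,v),r=cv2.minEnclosingCircle(np.argwhere(m)[:,::-1].astype(np.float32));k=ray(u,v,K,T,160);print("knob",m.sum(),r,k,np.degrees(np.arctan2(k[1]+115.98,k[0]-535.57))%360)
p,d=grab_frame("scene");c=camera_params("scene");K,T=np.array(c["camera_matrix"]),np.array(c["world_from_camera"]);C=cloud(d.astype(float),K,T)
m=(p.max(-1)<75)&(np.hypot(C[...,0]-488,C[...,1]-130)<30)&(C[...,2]>105)&(C[...,2]<140);print("ball",m.sum(),C[m].mean(0))
E
```

```text
23.32 pos [ 505.5  -154.27  172.27] F [-1.25  0.85 -0.47] M [-0.01 -0.05  0.  ] op 0.387 g 0.0 rot [ 3.1403e+00 -4.3000e-03 -2.0000e-04]
knob 625 14.438830375671387 [ 503.52584388 -153.80849343  160.        ] 229.73238276651878
ball 65 [491.53361477 124.78983899 127.3634044 ]
```

Call:
move_arm(
  motion=[
    [0,0,0,-0.008,-0.03,0,0.01],
    [0,0,0,-0.019,-0.08,0,0],
    [0,0,0,-0.031,-0.135,0,0],
    [0,0,0,-0.043,-0.19,0,0],
    [0,0,0,-0.055,-0.24,0,0],
    [0,0,0,-0.062,-0.275,0,0],
    [0,0,0,-0.0645,-0.284,0.02,0],
    [0,0,0,-0.0645,-0.284,0.05,0],
  ],
)

```text
clock: 24.42
eef_pos: [439.2, 131.2, 118.9]
tcp_rot: [-3.141, -0.0, 0.002]
contact_force: [-0.2, -1.0, -0.9]
opening: -0.004
grasp_force: 0.0
```

```bash
python3 - <<'E'
from st import *
from h import *
st()
p,d=grab_frame("wrist");c=camera_params("wrist");K,T=np.array(c["camera_matrix"]),np.array(c["world_from_camera"])
C=cloud(d.astype(float),K,T)
m=(C[...,2]>108)&(C[...,2]<140)&(p.max(-1)<80)&(np.hypot(C[...,0]-488,C[...,1]-130)<25)
(u,v),r=cv2.minEnclosingCircle(np.argwhere(m)[:,::-1].astype(np.float32));print("ball",m.sum(),r,(u,v),ray(u,v,K,T,124),C[m].max(0))
f=(np.hypot(C[...,0]-440,C[...,1]-130)<25)&(C[...,2]>90);W=C[f];print("finger",f.sum(),np.percentile(W,[1,50,99],axis=0).round(1))
cv2.imwrite("pics/w5.png",p[:,:,::-1])
E
```

```text
24.43 pos [439.17 131.2  118.94] F [-0.2  -1.01 -0.94] M [ 0.03 -0.01  0.02] op -0.004 g 0.0 rot [-3.1414e+00 -4.0000e-04  1.6000e-03]
ball 1861 24.68521499633789 (316.67822265625, 158.46060180664062) [484.26534289 129.13720826 124.        ] [495.82055752 140.96181988 133.23224165]
finger 16037 [[428.9 106.5 161.3]
 [448.7 130.  209.5]
 [454.9 153.5 235.9]]
```

View pics/w5.png

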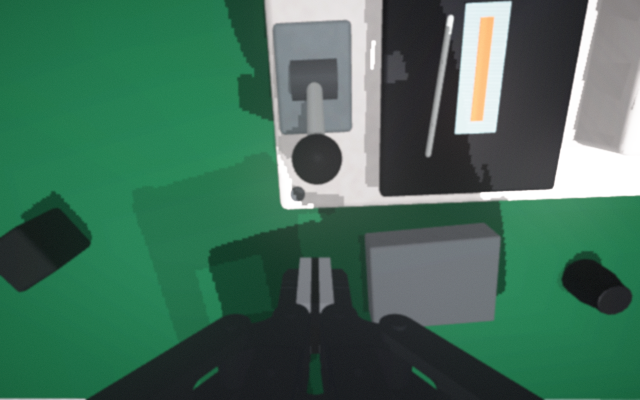

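The ball (317,158) is straight ahead of the closed fingers (315,265), and the slide case (432,275) and stamp (40,250) are clear of the fingers. Next I lower the fingers and push.

Call:
move_arm(
  motion=[
    [0,0,0,0,0,0.02,0],
    [0,0,0,0,0,0.044,0],
    [0,0,0,0.01,0,0.044,0],
    [0,0,0,0.02,0,0.044,0],
    [0,0,0,0.03,0,0.044,0],
    [0,0,0,0.04,-0.001,0.044,0],
    [0,0,0,0.05,-0.001,0.044,0],
    [0,0,0,0.06,-0.0015,0.044,0],
  ],
  grip_force=30,
)

```text
clock: 25.48
eef_pos: [500.3, 131.7, 75.9]
tcp_rot: [-3.142, -0.0, -0.0]
contact_force: [-1.4, 0.2, 1.0]
opening: 0.001
grasp_force: 0.5
```

Call:
move_arm(
  motion=[
    [0,0,0,0.008,-0.0005,0,0],
    [0,0,0,0.016,-0.001,0,0],
    [0,0,0,0.024,-0.001,0,0],
    [0,0,0,0.03,-0.0015,0,0],
    [0,0,0,0.034,-0.0015,0,0],
    [0,0,0,0.036,-0.0015,0,0],
    [0,0,0,0.036,-0.0015,0,0],
  ],
)

```text
clock: 26.35
eef_pos: [535.6, 133.2, 75.8]
tcp_rot: [-3.142, -0.0, -0.0]
contact_force: [-0.6, -0.8, 0.3]
opening: 0.001
grasp_force: 0.0
```

Call:
move_arm(
  motion=[
    [0,0,0,0.0015,0,0,0],
    [0,0,0,0.003,0,0,0],
    [0,0,0,0.0045,0,0,0],
    [0,0,0,0.0045,0,0,0],
  ],
)

```text
clock: 26.85
eef_pos: [538.7, 133.1, 75.6]
tcp_rot: [3.141, 0.002, -0.0]
contact_force: [-5.5, 0.5, 1.8]
opening: -0.004
grasp_force: 2.7
```

Call:
move_arm(
  motion=[
    [0,0,0,0.0012,0,0,0],
    [0,0,0,0.0012,0,0,0],
  ],
)

```text
clock: 27.1
eef_pos: [538.8, 133.1, 75.5]
tcp_rot: [3.141, 0.005, -0.0]
contact_force: [-9.5, 1.6, 4.9]
opening: 0.0
grasp_force: 4.6
```

The lever is hard against its end stop: the force rose from 5.5 to 9.5 N with no movement. Backing off and lifting clear.

Call:
move_arm(
  motion=[
    [0,0,0,-0.01,0,0,0],
    [0,0,0,-0.04,0,0,0],
    [0,0,0,-0.08,0,0,0],
    [0,0,0,-0.12,0,-0.02,0],
    [0,0,0,-0.15,0,-0.06,0],
    [0,0,0,-0.17,0,-0.1,0],
    [0,0,0,-0.17,0,-0.13,0],
    [0,0,0,-0.17,0,-0.13,0],
  ],
)

```text
clock: 28.1
eef_pos: [372.8, 133.9, 208.2]
tcp_rot: [-3.14, -0.006, 0.0]
contact_force: [0.3, 0.2, 0.3]
opening: -0.002
grasp_force: 0.0
```

```bash
python3 - <<'E'
from st import *
from h import *
st()
for n in ("scene","top"):
    p,d=grab_frame(n);c=camera_params(n);K,T=np.array(c["camera_matrix"]),np.array(c["world_from_camera"]);C=cloud(d.astype(float),K,T)
    m=(p.max(-1)<75)&(np.hypot(C[...,0]-564,C[...,1]-134)<35)&(C[...,2]>105)&(C[...,2]<140)
    v,u=np.argwhere(m).mean(0) if m.any() else (0,0);print(n,"ball",m.sum(),ray(u,v,K,T,124))
    m=(p.max(-1)<75)&(np.hypot(C[...,0]-503,C[...,1]+154)<30)&(C[...,2]>145)&(C[...,2]<170)
    v,u=np.argwhere(m).mean(0) if m.any() else (0,0);print(n,"knob",m.sum(),ray(u,v,K,T,158))
    cv2.imwrite(f"pics/{n}9.png",p[:,:,::-1])
E
```

```text
28.1 pos [372.85 133.87 208.2 ] F [0.25 0.2  0.32] M [ 0.   -0.03  0.04] op -0.002 g 0.0 rot [-3.1396 -0.0061  0.    ]
scene ball 69 [564.90186058 131.41220366 124.        ]
scene knob 60 [ 509.02259624 -158.58149347  158.        ]
top ball 41 [563.95880097 134.11630523 124.        ]
top knob 22 [ 505.46067855 -151.20083849  158.        ]
```

View pics/scene9.png

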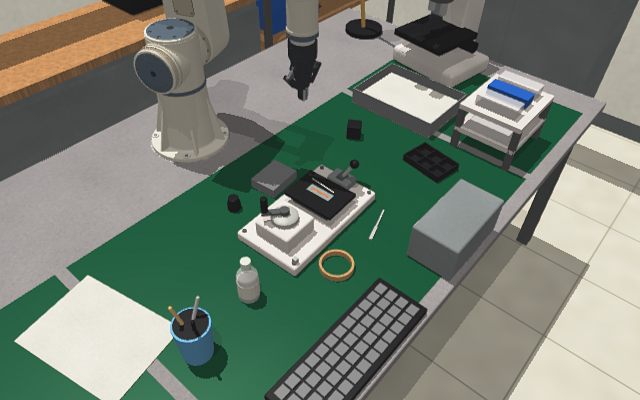

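The final picture shows the lever swung over to +x with its ball near (354,163), the knob near (264,204), and everything else where it was. The robot is clear of the bench.

```bash
python3 -c "
from rig import order
print(order.sign_off())"
```

```text
the job is handed in; nothing more can be done
None
```

I turned the crank back to the zero stop, then clockwise two full turns (within about 0.1° by the arm's reading), let go of the knob, and swung the lever fully over; the first touch on the stop was firmer than intended, about 14 N beyond drag against the 20 N limit, before I eased it to about 7 N to rest, and the job is handed in.

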